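Empty the milling balls from the jug and zero the scale with it

TASK

Tip the three milling balls out of the white jug into the aluminium tray, then stand the empty jug upright and gently on the middle of the scale's pan and let go of it. With the jug standing there, press the scale's round zero key fully down and let it spring back. Leave the other things on the bench where they are.

Things in the scene. Friction and masses are not known exactly. Their poses are not given: they have to be found in the camera images.
- jug: White plastic jug, open at the top, 120 mm high, tapering from 136 mm across at the rim to 90 mm at the foot, walls 4 mm, about 170 g empty. Stands loose; origin at the centre of its underside, z up out of the mouth, its handle on the local +x side reaching 112 mm from the axis. It holds the three milling balls at the start.
- jug_grip (a point): Point to grip the jug's handle from above: the middle of the handle's level top bar, 88 mm from the jug's axis (local +x) and 102 mm above its underside. The bar is 20 mm wide across (local y), 52 mm long outward (local x, from 60 to 112 mm from the axis), 24 mm deep (90 to 114 mm above the underside); an upright of the same width runs down from its outer end. Axes as the jug's.
- jug_mouth (a point): Centre of the jug's mouth, in the plane of the rim, 120 mm above its underside.
- tray: Open aluminium tray, 200 mm (local x) by 220 mm (local y), 60 mm high, walls and floor 5 mm, fixed to the bench. Origin at the centre of its underside, z up.
- scale: White bench scale, fixed: a 200 x 200 mm housing with a flat 175 x 180 mm steel pan over it, top 74 mm above the bench, and a lower control ledge (42 mm high, 90 mm deep) along its local -x side with display and keys. Origin on the bench under the pan's centre.
- scale_pan (a point): Centre of the top face of the scale's pan, 74 mm above the bench; axes as the scale's.
- zero_key (a joint): Spring travel of the scale's round zero key: 0 up, 0.006 m fully down; springs back. Fully down takes 4 N.
- zero_key_top (a point): Centre of the top of the zero key, the one raised round key (28 mm across, in a black housing) on the scale's ledge, 145 mm from the pan's centre towards local -x and 55 mm towards local -y. Pressed straight down.
- ball1_center (a point): Centre of milling ball 1 of three alike: solid grey ceramic ball, 38 mm diameter, about 70 g. Lies on the floor of the jug (5 mm thick) at the start; rolls freely, so it runs out once the jug is tipped past level.
- ball2_center (a point): Centre of milling ball 2 of three alike: solid grey ceramic ball, 38 mm diameter, about 70 g. Lies on the floor of the jug (5 mm thick) at the start; rolls freely, so it runs out once the jug is tipped past level.
- ball3_center (a point): Centre of milling ball 3 of three alike: solid grey ceramic ball, 38 mm diameter, about 70 g. Lies on the floor of the jug (5 mm thick) at the start; rolls freely, so it runs out once the jug is tipped past level.
- bobbin: Bystander: wooden bobbin, 44 mm across, 34 mm high, on the bench beside the jug; origin centre of underside.
- screwdriver: Bystander: red-handled screwdriver, about 20 mm high, lying loose in front of the tray; origin on the bench under it, x along it.
- phone: Bystander: dark phone 75 x 160 x 9 mm lying at the back; origin centre of underside. Behind and beside it, fixed and out of the way at the back edge, stand a clear measuring jug (190 mm high), a bottle (140 mm), a fan and a syringe; a power supply (140 mm) and a drawer box (180 mm) stand at the right edge and a circuit board at the left edge.

How it is judged:
By the outcome, as a careful person would: the job done as asked, in the order asked, and still so for the second after the job is handed in, with the robot touching nothing.
It also fails if it takes over 67 s, if anything falls off the work surface, if the arm or the gripper's body presses on something with over 40 N, if the wrist force passes 120 N, or if a joint passes its speed limit or range.

ROBOT

A 6-joint arm with a two-finger parallel gripper is mounted at the origin on the work surface. World frame = base frame: x ahead of the robot, y to its left, z up, the work surface at z = 0. Lengths are in mm, angles in rad, forces in N, time in s.
With the tool pointing down it reaches from about 425 to 1125 mm from the base axis. Payload 14.9 kg.
Tool frame: the origin (TCP) lies midway between the tips of the shut fingers; the grasp point (between the pads) lies env.pinch_z behind it (env.pinch_z is the distance from the TCP to the grasp point, in mm); z points along the fingers, y is the line along which they close (so a half turn about z gives the same grasp; the last joint's range is limited). The gripper opens to 91 mm and grips with 3 to 60 N. Pads are 32 mm wide; open, the fingers measure 118 mm over their backs; the gripper's body (76 mm by 178 mm) begins 60 mm behind the grasp point.
Start: joints at [-1.222, 0.379, 1.734, -0, 1.028, -0.033], TCP at [260.811, -649.612, 213.932] pointing down, gripper open.
Joint ranges: [-2.77, 2.77], [-0.74, 2.19], [0, 2.66], [-1.06, 4.2], [0.31, 2.87], [-3.08, 3.08]. Speed limits (rad/s): [1.89, 1.89, 2.39, 3.14, 3.14, 3.14].

INTERFACE

Orientations are given as a unit quaternion [x, y, z, w].
In Python, from workcell import monitor, imaging, env gives the robot as it stands.
- The arm moves only by the shell command python3 -m creep 'ROWS' [FORCE]. ROWS is JSON, a list of rows, each a list of 3 entries, a list of its own where there are three numbers: the finger opening in cm, from 0 to 9.12, then the shift along the tool's x, y, z in cm, then the turn about the tool's z in rad. In form: [[grip, [x, y, z], yaw], ...]. A call has 1 to 12 rows; each row is the pose to reach, as a shift and turn from the pose commanded when the call began, along the tool's axes at that moment; what a row does not reach only later rows make up. A row lasts 1/12 s, in which the tool goes at most 41.7 mm and 7.16 degrees, less where a joint would pass 70% of its speed; a pose out of reach is approached as far as the arm can. A call with a gripper value outside its range is refused whole. The fingers move at their own pace and stop on an object; FORCE is the grip in N (left out, the last holds). Time passes only in rows, so rows that repeat a pose let the fingers close. It gives the time, the measured TCP pose, the force, the opening and the grip force at its end, in the units of the state.
- monitor.observe(): the state, without advancing time (a new reading comes with each control period).
- imaging.read_camera(name): name is "side" or "top" or "wrist"; returns a dict with "pixels" (400x640x3 uint8, red, green, blue), "range_z" (400x640 float32, mm along the optical axis (not along the pixel's ray), 0 where there is no reading), "K" (3x3 intrinsics, pixels), "dist" ([k1, k2, p1, p2, k3] as OpenCV has them; the pictures are not rectified), "R" (3x3) and "t" (3): a world point X has camera coordinates R X + t. Camera axes: x right, y down, z forward; pixel columns grow to the right and rows downward; lengths in mm; the calibration is good to about 2 mm. A picture is of the moment at which its call begins.
- env.job_done(): hands the job in; it is judged then, once.
The state is a dict: "time_s": time; "qpos": joint angles; "qvel": joint speeds; "joint_torque": joint torques, N m; "tcp_pos": TCP position; "tool_rot": TCP orientation; "wrist_force": force on the tool from outside, world axes, zero at the start; "ft_torque": the same for the moment, N m; "gripper_width": finger opening in mm; "grip_force": force on a finger pad.
Only numpy, scipy, OpenCV 4.12 (cv2) and the standard library are available. Lean on these libraries where they do the work, as an engineer would, in place of code of your own. Each camera call takes 0.05 s, during which the arm holds its last target. There are 200 camera calls.

## Working session

There is one attempt and no reset: what is moved stays moved. The work goes in short steps, Python scripts to look and compute and a shell command to move; the robot and the scene stay as the last step left them, time stands still between calls to the robot, and variables do not carry over. Pictures are saved under pics/ and viewed, at most 13 in all, crops included, and the job is handed in when it is done.

```bash
mkdir -p pics; ls; cat > h.py <<'E'
import numpy as np, cv2
from workcell import monitor, imaging, env
def snap(n,f):
    c=imaging.read_camera(n); cv2.imwrite('pics/'+f+'.png',c['pixels'][:,:,::-1]); np.savez('pics/'+f,**c); return c
def world(c,u,v,z=None):
    p=cv2.undistortPoints(np.array([[[u,v]]],float),np.array(c['K']),np.array(c['dist']))[0,0]
    R=np.array(c['R']);t=np.array(c['t']); C=-R.T@t; d=R.T@np.array([p[0],p[1],1])
    if z is None:
        r=c['range_z'][int(round(v)),int(round(u))]; return C+d*r
    return C+d*(z-C[2])/d[2]
E
python3 - <<'E'
from h import *
print(env.pinch_z, monitor.observe())
for n in('top','side'): snap(n,n+'0')
E
```

```text
pics
18.8 {'time_s': 0.0, 'qpos': array([-1.22229209e+00,  3.79398483e-01,  1.73479042e+00, -3.20851947e-05,
        1.02850854e+00, -3.33102969e-02]), 'qvel': array([-2.73337684e-03,  7.28130582e-05, -1.63684786e-03, -3.17964693e-04,
       -4.61903720e-04,  4.24055215e-05]), 'joint_torque': array([ 2.58325475e-03, -7.63740349e+01, -4.34374416e+01,  6.51064888e-02,
        4.23113268e-02, -1.22174274e-04]), 'tcp_pos': array([ 260.6661086 , -649.21934985,  213.29053337]), 'tool_rot': array([ 9.81830764e-01,  1.89757863e-01, -1.00262139e-04, -5.43394197e-04]), 'wrist_force': array([-0.49287718,  0.33479005,  0.92675235]), 'ft_torque': array([ 0.01408712, -0.02279137,  0.01949708]), 'grip_force': 0.0, 'gripper_width': 91.15443723942853}
```

View pics/top0.png

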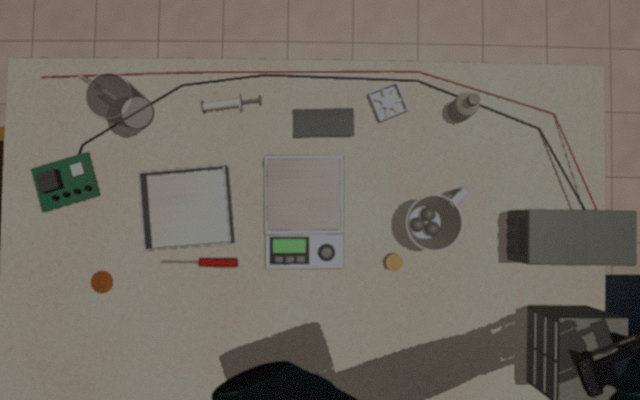

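View pics/side0.png

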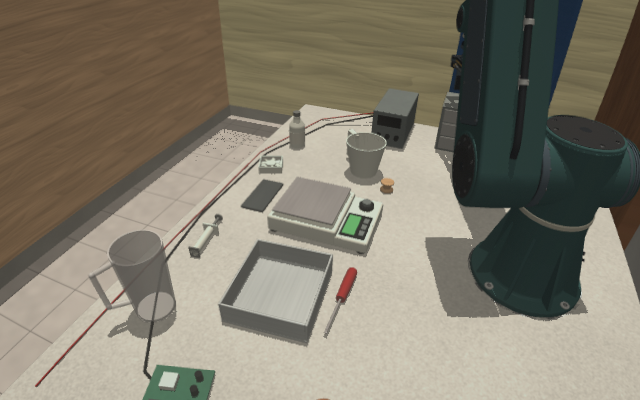

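The top view shows the jug at (433,222) with its handle towards (458,195), the tray at (187,207), the pan at (304,193), the zero key at (326,252), the bobbin at (393,261) and the screwdriver at (200,262). The side view shows the same layout. The moves have no tilt axis, so I'll have to tip the jug by letting its handle pivot in the grip.

```bash
cat >> h.py <<'E'
def cloud(c):
    v,u=np.mgrid[0:400,0:640]; r=c['range_z'].ravel().astype(float)
    p=cv2.undistortPoints(np.stack([u.ravel(),v.ravel()],1)[:,None].astype(float),np.array(c['K']),np.array(c['dist']))[:,0]
    P=(np.c_[p,np.ones(len(p))]*r[:,None]-np.array(c['t']))@np.array(c['R'])
    P[r<=0]=np.nan
    return P.reshape(400,640,3)
E
python3 - <<'E'
from h import *
from scipy.optimize import least_squares
np.set_printoptions(suppress=True,precision=1)
c=dict(np.load('pics/top0.npz')); W=cloud(c)
def box(u0,u1,v0,v1,z0,z1):
    P=W[v0:v1,u0:u1].reshape(-1,3); return P[(P[:,2]>z0)&(P[:,2]<z1)]
J=box(385,480,170,262,105,130)
# circle: robust fit radius ~68 rim
f=least_squares(lambda q:np.hypot(J[:,0]-q[0],J[:,1]-q[1])-66,J[:,:2].mean(0),loss='soft_l1',f_scale=2).x
d=np.hypot(*(J[:,:2]-f).T); H=J[d>76]
print('jug',f,len(J),'zmed',np.median(J[:,2]),'handle',len(H),H.mean(0),'maxd',d.max())
h=np.median(H[:,:2],0)-f; print('ang',np.degrees(np.arctan2(h[1],h[0])))
for n,b in dict(tray=(130,245,155,258,45,75),pan=(255,352,148,240,66,90),ledge=(258,350,234,275,36,60),bob=(380,405,248,275,25,45),phone=(285,360,100,142,5,14)).items():
    P=box(*b); r=cv2.minAreaRect(P[:,:2].astype(np.float32)); print(n,len(P),r,np.median(P[:,2]))
print('key',[world(c,u,252) for u in (322,326,330)],'bench',world(c,300,300))
cv2.imwrite('pics/crop.png',cv2.resize(c['pixels'][140:280,130:480,::-1],None,fx=2.2,fy=2.2,interpolation=cv2.INTER_CUBIC))
E
```

```text
jug [ 531.4 -319.5] 683 zmed 116.781104293928 handle 124 [ 596.7 -384.6  114. ] maxd 108.99221861349623
ang -44.813986507432574
tray 932 ((556.8125, 290.9241638183594), (198.97061157226562, 224.677490234375), 5.934723377227783) 58.47167623142467
pan 5131 ((592.4666748046875, -7.388465881347656), (175.73492431640625, 177.67080688476562), 0.7891890406608582) 74.44677330362303
ledge 2606 ((451.56781005859375, -12.553268432617188), (86.39241790771484, 194.2721405029297), 0.9688171744346619) 43.612824825790696
bob 241 ((427.9231262207031, -238.09939575195312), (43.160587310791016, 41.887123107910156), 64.40254211425781) 34.60097156716936
phone 1641 ((786.3435668945312, -50.26362609863281), (102.46377563476562, 190.75453186035156), 0.5448679327964783) 8.93697563792253
key [array([451.5, -56.5,  68.8]), array([451.2, -66.4,  61.5]), array([451.3, -76.3,  61.2])] bench [321.7  -2.   -0.8]
```

View pics/crop.png

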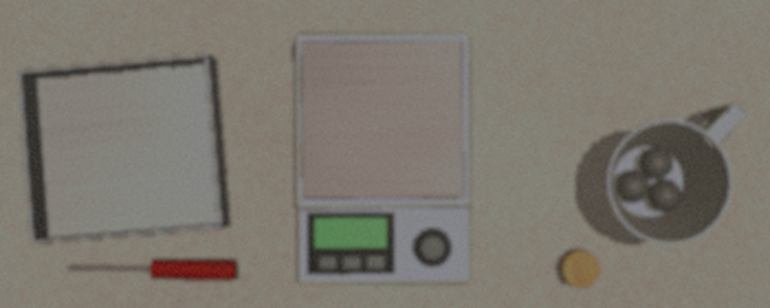

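The enlarged crop agrees with the depth fits. It shows the jug axis near px (670,180), the handle out to (735,110), the round key at (432,247) and the tray's right wall from (212,57) to (228,225). That puts the jug at (531,-320) with its handle at -45°, the tray yawed +6°, and the pan centre at (592,-7).

```bash
cat >> h.py <<'E'
from scipy.spatial.transform import Rotation as Ro
def plan(x,y,z,head=None):
    "rows' shift (cm) and yaw to TCP target; head = wanted heading of tool x, deg"
    s=monitor.observe(); R=Ro.from_quat(s['tool_rot']).as_matrix()
    h0=np.degrees(np.arctan2(R[1,0],R[0,0])); d=R.T@(np.array([x,y,z])-s['tcp_pos'])/10
    yaw=0 if head is None else -np.radians((head-h0+180)%360-180)
    print('t%.2f'%s['time_s'],'tcp',s['tcp_pos'].round(1),'head %.1f'%h0,'shift',d.round(2),'yaw %.3f'%yaw,'F',s['wrist_force'].round(1),'w %.1f g %.1f'%(s['gripper_width'],s['grip_force']))
E
python3 -c "
from h import *
plan(595.3,-383,200,135.2)"
```

```text
t0.10 tcp [ 260.7 -649.3  213.3] head 21.9 shift [ 40.97 -12.24   1.35] yaw -1.978 F [-0.6 -0.4 -0.3] w 91.4 g 0.0
```

```bash
python3 -m creep '[[7,[4,-1.2,0.1],-0.12],[7,[8,-2.4,0.2],-0.24],[7,[12,-3.6,0.4],-0.36],[7,[16,-4.8,0.5],-0.48],[7,[20,-6,0.7],-0.6],[7,[24,-7.2,0.8],-0.72],[7,[28,-8.4,1],-0.84],[7,[32,-9.6,1.1],-0.96],[7,[36,-10.8,1.2],-1.08],[7,[39,-11.7,1.3],-1.2],[7,[41,-12.2,1.3],-1.32],[7,[41,-12.2,1.3],-1.44]]' 40
python3 -c "
from h import *
plan(595.3,-383,180,135.2)"
```

```text
time_s: 1.1
tcp_pos: [598.6, -380.8, 200.5]
tool_rot: [0.609, 0.793, 0.0, -0.0]
wrist_force: [0.3, -0.1, 0.3]
gripper_width: 70.0
grip_force: 0.0
t1.10 tcp [ 598.6 -380.8  200.5] head 104.9 shift [-0.13 -0.37  2.05] yaw -0.529 F [ 0.3 -0.1  0.3] w 70.0 g 0.0
```

```bash
python3 -m creep '[[7,[0,0,1],-0.12],[7,[0,0,2],-0.24],[7,[0,0,3],-0.36],[7,[0,0,4],-0.48],[7,[0,0,4],-0.538],[7,[0,0,4],-0.538],[7,[0,0,4],-0.538]]'
python3 - <<'E'
from h import *
plan(595.3,-383,83.2,135.2)
snap('wrist','w1')
E
```

```text
time_s: 1.68
tcp_pos: [595.8, -383.6, 160.8]
tool_rot: [0.382, 0.924, 0.0, -0.0]
wrist_force: [-0.2, -0.7, 0.3]
gripper_width: 69.6
grip_force: 0.0
t1.68 tcp [ 595.8 -383.6  160.8] head 135.1 shift [0.07 0.01 7.76] yaw -0.002 F [-0.2 -0.7  0.3] w 69.6 g 0.0
```

View pics/w1.png

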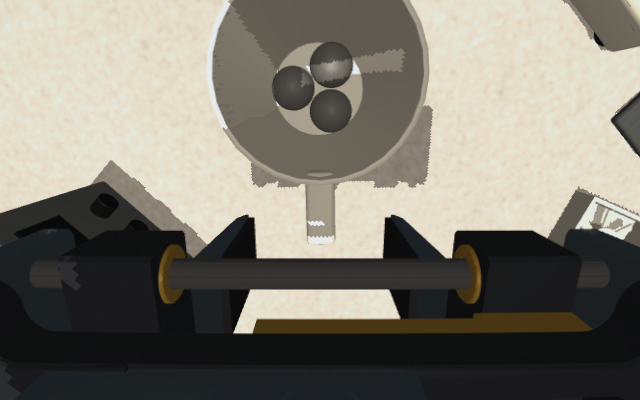

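The wrist view shows the handle bar at (320,212), midway between the fingers at (253,..) and (387,..), and all three balls in the jug. Next I'll go down and grip firmly.

```bash
python3 -m creep '[[7,[0,0,2.5],0],[7,[0,0,5],0],[7,[0,0,7],0],[7,[0,0,7.7],0],[7,[0,0,7.7],0],[1.5,[0,0,7.7],0],[1.5,[0,0,7.7],0],[1.5,[0,0,7.7],0],[1.5,[0,0,7.7],0],[1.5,[0,0,7.7],0],[1.5,[0,0,7.7],0]]' 55
python3 -m creep '[[1.5,[0,0,0],0],[1.5,[0,0,0],0],[1.5,[0,0,-1],0],[1.5,[0,0,-2],0],[1.5,[0,0,-4],0],[1.5,[0,0,-4],0]]' 55
python3 - <<'E'
from h import *
plan(595.3,-383,83.2,135.2)
print(monitor.observe()['ft_torque'])
E
```

```text
time_s: 2.65
tcp_pos: [596.0, -383.7, 84.4]
tool_rot: [0.381, 0.925, -0.0, 0.0]
wrist_force: [0.3, -0.6, 0.6]
gripper_width: 32.6
grip_force: 0.0
time_s: 3.15
tcp_pos: [597.5, -384.7, 128.1]
tool_rot: [0.381, 0.925, -0.001, 0.002]
wrist_force: [1.9, -0.8, -3.0]
gripper_width: 19.6
grip_force: 55.0
t3.15 tcp [ 597.5 -384.7  128.1] head 135.2 shift [ 0.3  -0.03  4.49] yaw 0.000 F [ 1.9 -0.8 -3. ] w 19.6 g 55.0
[-2.61745020e-01 -5.34386568e-01 -1.78476008e-04]
```

```bash
python3 -m creep '[[1.5,[0,0,-1],0],[1.5,[0,0,-3],0],[1.5,[0,0,-6],0],[1.5,[0,0,-9],0],[1.5,[0,0,-11],0],[1.5,[0,0,-11],0],[1.5,[0,0,-11],0]]'
python3 - <<'E'
from h import *
plan(563.5,226,232,95.9)
snap('wrist','w2')
E
```

```text
time_s: 3.73
tcp_pos: [595.9, -383.7, 234.3]
tool_rot: [0.381, 0.925, -0.0, 0.001]
wrist_force: [0.0, -0.8, -5.6]
gripper_width: 19.7
grip_force: 55.0
t3.73 tcp [ 595.9 -383.7  234.3] head 135.2 shift [45.26 40.98  0.18] yaw 0.686 F [ 0.  -0.8 -5.6] w 19.7 g 55.0
```

View pics/w2.png

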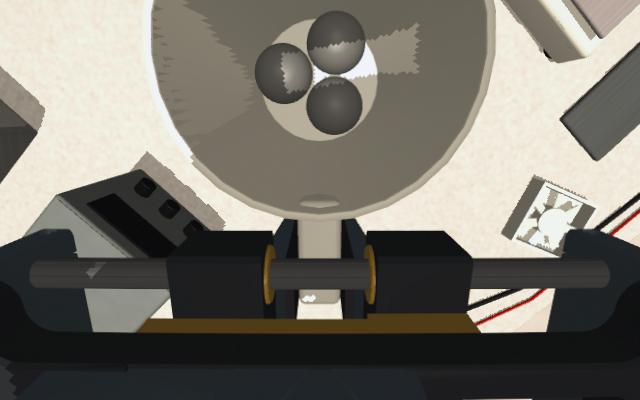

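The jug hangs upright and firmly gripped at (320,230), with the three balls still on its floor. I'll carry it to the tray now.

```bash
python3 -m creep '[[1.5,[0.6,0.5,0],0.01],[1.5,[1.8,1.6,0],0.03],[1.5,[3.6,3.3,0],0.06],[1.5,[6,5.4,0],0.1],[1.5,[8.5,7.7,0],0.14],[1.5,[11,10,0],0.18],[1.5,[13.5,12.2,0],0.22],[1.5,[16,14.5,0],0.26],[1.5,[18.5,16.8,0],0.3],[1.5,[21,19,0],0.34],[1.5,[23.5,21.3,0],0.38],[1.5,[26,23.5,0],0.42]]' && python3 -m creep '[[1.5,[1.5,2.9,0],0.04],[1.5,[3,5.8,0],0.08],[1.5,[4.4,8.6,0],0.12],[1.5,[5.5,10.9,0],0.16],[1.5,[6.3,12.5,0],0.2],[1.5,[6.8,13.6,0],0.23],[1.5,[7.1,14.2,0],0.25],[1.5,[7.1,14.2,0],0.266],[1.5,[7.1,14.2,0],0.266],[1.5,[7.1,14.2,0],0.266]]'
python3 - <<'E'
from h import *
plan(563.5,226,232,95.9)
E
```

```text
time_s: 4.78
tcp_pos: [575.4, -31.6, 232.2]
tool_rot: [0.566, 0.824, -0.001, -0.001]
wrist_force: [0.8, 0.4, -4.6]
gripper_width: 19.7
grip_force: 55.0
time_s: 5.62
tcp_pos: [682.7, 83.5, 232.8]
tool_rot: [0.67, 0.743, -0.001, -0.001]
wrist_force: [0.2, 0.3, -4.7]
gripper_width: 19.9
grip_force: 55.0
t5.62 tcp [682.7  83.5 232.8] head 95.9 shift [ 15.41 -10.39   0.1 ] yaw 0.000 F [ 0.2  0.3 -4.7] w 19.9 g 55.0
```

```bash
python3 -m creep '[[1.5,[0.7,-0.5,0],0],[1.5,[2.2,-1.5,0],0],[1.5,[4.5,-3,0],0],[1.5,[7,-4.8,0],0],[1.5,[9.5,-6.5,0],0],[1.5,[12,-8.2,0],0],[1.5,[14,-9.5,0],0],[1.5,[15,-10.2,0],0],[1.5,[15.4,-10.4,0],0],[1.5,[15.4,-10.4,0],0],[1.5,[15.4,-10.4,0],0]]' && python3 -m creep '[[1.5,[0,0,0],0],[1.5,[0,0,0],0]]' 25 && python3 -m creep '[[1.5,[0,0,0],0],[1.5,[0,0,0],0]]' 15
python3 - <<'E'
from h import *
plan(563.5,226,232,95.9)
print(monitor.observe()['ft_torque'])
E
```

```text
time_s: 6.53
tcp_pos: [564.8, 225.9, 234.1]
tool_rot: [0.67, 0.743, 0.0, 0.0]
wrist_force: [1.4, -0.4, -3.2]
gripper_width: 19.6
grip_force: 55.0
time_s: 6.7
tcp_pos: [565.0, 225.5, 233.9]
tool_rot: [0.67, 0.742, -0.0, 0.0]
wrist_force: [0.0, 0.5, -4.0]
gripper_width: 20.0
grip_force: 25.0
time_s: 6.87
tcp_pos: [564.8, 225.8, 233.9]
tool_rot: [0.67, 0.742, 0.0, -0.0]
wrist_force: [-0.5, 0.8, -3.8]
gripper_width: 20.2
grip_force: 15.0
t6.87 tcp [564.8 225.8 233.9] head 95.9 shift [ 0.03 -0.13  0.19] yaw -0.001 F [-0.5  0.8 -3.8] w 20.2 g 15.0
[-0.22124451 -0.15528682  0.01046809]
```

```bash
cat >> h.py <<'E'
def tilt(cams=('side','top'),zmin=70,gx=90.):
    s=monitor.observe(); R=Ro.from_quat(s['tool_rot']).as_matrix(); g=s['tcp_pos']-R[:,2]*env.pinch_z
    n=-R[:,0]; l=R[:,1]; P=[]
    for c in cams:
        c=imaging.read_camera(c); W=cloud(c).reshape(-1,3); P.append(W[np.nan_to_num(W[:,2],nan=-1)>zmin])
    P=np.concatenate(P)-g; a=P@n; b=P@l; z=P[:,2]
    k=(np.hypot(a,z)<200)&(abs(b)<72)&(z<-15); a,b,z=a[k],b[k],z[k]
    best=[]
    for th in range(-10,131,2):
        t=np.radians(th); x=a*np.cos(t)+z*np.sin(t)+gx; h=-a*np.sin(t)+z*np.cos(t)+102
        r=np.hypot(x,b); ro=45+23*np.clip(h,0,120)/120; ok=(h>-5)&(h<123)
        e=np.where(ok,np.minimum(abs(r-ro),abs(r-ro+4)),30); e=np.where(ok&(r<ro)&(abs(h)<4),abs(h),e)
        best.append((np.minimum(e,15).mean(),th))
    print('pts',k.sum(),'tilt',sorted(best)[:4])
E
python3 -c "
from h import *
tilt(); plan(563.5,226,232)"
```

```text
pts 3264 tilt [(np.float64(2.9671621668387673), 10), (np.float64(2.995732399543779), 8), (np.float64(3.260331709138652), 12), (np.float64(3.2931625486855194), 6)]
t6.97 tcp [564.6 226.  233.8] head 95.9 shift [ 0.02 -0.11  0.18] yaw 0.000 F [ 0.2 -0.6 -4.7] w 19.8 g 15.0
```

```bash
python3 -m creep '[[1.5,[0,0,0],0],[1.5,[0,0,0],0],[1.5,[0,0,0],0]]' 10
python3 -c "
from h import *
tilt(); plan(563.5,226,232)"
```

```text
time_s: 7.22
tcp_pos: [564.4, 226.2, 233.9]
tool_rot: [0.67, 0.743, -0.0, 0.0]
wrist_force: [-0.1, -0.0, -4.4]
gripper_width: 19.9
grip_force: 10.0
pts 3956 tilt [(np.float64(4.465617734009722), 46), (np.float64(4.608361266388146), 44), (np.float64(4.9535594114182135), 48), (np.float64(5.445972290466183), 42)]
t7.32 tcp [564.5 226.3 234. ] head 95.9 shift [-0.02 -0.1   0.2 ] yaw 0.000 F [-1.6  0.2 -3.5] w 19.8 g 10.0
```

```bash
python3 -m creep '[[1.5,[0,0,0],0],[1.5,[0,0,0],0],[1.5,[0,0,0],0],[1.5,[0,0,0],0],[1.5,[0,0,0],0],[1.5,[-0.8,0,0],0],[1.5,[-2,0,0],0],[1.5,[-3.4,0,0],0],[1.5,[-4.5,0,0],0],[1.5,[-5,0,0],0],[1.5,[-5,0,0],0]]' 10
python3 -c "
from h import *
tilt();tilt(('side','top','wrist')); plan(568,181.5,193)"
```

```text
time_s: 8.23
tcp_pos: [569.8, 174.9, 234.0]
tool_rot: [0.67, 0.742, -0.0, 0.0]
wrist_force: [-0.3, 0.1, -4.1]
gripper_width: 20.0
grip_force: 10.0
pts 3555 tilt [(np.float64(4.602021813076182), 46), (np.float64(4.926392382466926), 44), (np.float64(5.07509372145191), 48), (np.float64(5.743576757658791), 42)]
pts 33330 tilt [(np.float64(2.6918207224360833), 48), (np.float64(2.712034488298601), 46), (np.float64(2.90375524555028), 50), (np.float64(2.9193912941400315), 44)]
t8.48 tcp [569.6 176.8 234. ] head 95.9 shift [ 0.48 -0.11  4.1 ] yaw 0.000 F [ 0.6  1.  -3.5] w 19.8 g 10.0
```

```bash
python3 -m creep '[[1.5,[-0.8,0,0],0],[1.5,[-1.8,0,0],0],[1.5,[-2.4,0,0],0],[1.5,[-2.4,0,0.8],0],[1.5,[-2.4,0,1.8],0],[1.5,[-2.4,0,2.8],0],[1.5,[-2.4,0,3.5],0],[1.5,[-2.4,0,3.5],0],[1.5,[-1.8,0,3.5],0],[1.5,[-1,0,3.5],0],[1.5,[0,0,3.5],0],[1.5,[1,0,3.5],0]]'
python3 -c "
from h import *
tilt(('side','top','wrist')); plan(568,181.5,193)"
```

```text
time_s: 9.48
tcp_pos: [569.1, 186.9, 199.1]
tool_rot: [0.67, 0.743, 0.0, 0.0]
wrist_force: [-0.4, -2.2, 5.2]
gripper_width: 19.9
grip_force: 13.4
pts 27134 tilt [(np.float64(2.2767525083756626), 58), (np.float64(2.4642045438992923), 56), (np.float64(2.520380002973837), 60), (np.float64(2.7666088480030955), 54)]
t9.63 tcp [568.9 187.5 199. ] head 96.0 shift [-0.59 -0.16  0.6 ] yaw 0.000 F [-0.7 -0.5 10.3] w 20.2 g 13.2
```

```bash
python3 -m creep '[[1.5,[0.8,0,-0.3],0],[1.5,[1.6,0,-0.3],0],[1.5,[2.4,0,-0.3],0],[1.5,[3.2,0,-0.2],0],[1.5,[4,0,0],0],[1.5,[4.6,0,0.2],0],[1.5,[4.6,0,0.2],0]]'
python3 -c "
from h import *
tilt(('side','top','wrist')); plan(568,181.5,193)"
```

```text
time_s: 10.22
tcp_pos: [563.5, 233.6, 196.5]
tool_rot: [0.669, 0.743, 0.0, -0.0]
wrist_force: [0.8, -0.5, -4.1]
gripper_width: 19.8
grip_force: 10.2
pts 21134 tilt [(np.float64(1.6328082623243882), 70), (np.float64(1.6876845514852028), 72), (np.float64(1.8461795415921258), 68), (np.float64(2.1291118079559244), 66)]
t10.37 tcp [563.6 232.2 196.6] head 95.9 shift [-5.09 -0.09  0.36] yaw 0.000 F [ 0.5  0.6 -4.9] w 20.2 g 10.2
```

```bash
python3 -m creep '[[1.5,[0,0,-0.8],0],[1.5,[0,0,-1.6],0],[1.5,[-0.8,0,-1.6],0],[1.5,[-1.8,0,-1.6],0],[1.5,[-2,0,-0.8],0],[1.5,[-2,0,0],0],[1.5,[-2,0,0.6],0],[1.5,[-1.4,0,0.8],0],[1.5,[-0.6,0,0.8],0],[1.5,[0.2,0,0.9],0],[1.5,[0.8,0,1],0],[1.5,[0.8,0,1],0]]'
python3 -c "
from h import *
tilt(('side','top','wrist')); plan(568,181.5,193)"
```

```text
time_s: 11.37
tcp_pos: [562.6, 241.1, 186.1]
tool_rot: [0.67, 0.743, -0.0, -0.0]
wrist_force: [0.3, 1.8, -2.8]
gripper_width: 19.7
grip_force: 10.4
pts 13459 tilt [(np.float64(2.2709049979604434), 78), (np.float64(2.324504704190647), 76), (np.float64(2.5254176231556964), 74), (np.float64(2.6534970423556365), 80)]
t11.52 tcp [562.7 240.2 186.5] head 95.9 shift [-5.89 -0.08 -0.66] yaw 0.000 F [-0.5 -0.1 -4.3] w 20.1 g 10.3
```

```bash
python3 - <<'E'
from h import *
c=snap('side','s2')
cv2.imwrite('pics/s2c.png',cv2.resize(c['pixels'][130:350,180:480,::-1],None,fx=2.5,fy=2.5,interpolation=cv2.INTER_CUBIC))
E
```

```text
(no output)
```

View pics/s2c.png

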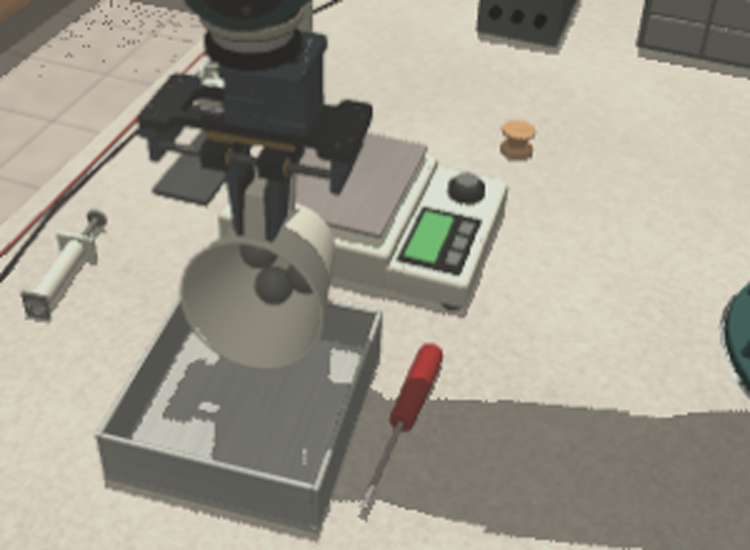

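The crop shows the jug tipped about 77°, its mouth at (255,300) over the tray. The foot rests on the tray's right wall and the balls are still near the floor of the jug at (270,285). I'll keep levering it over.

```bash
python3 -m creep '[[1.5,[0,0,0.5],0],[1.5,[0,0,1],0],[1.5,[0.4,0,1.3],0],[1.5,[0.8,0,1.6],0],[1.5,[1.2,0,1.9],0],[1.5,[1.6,0,2.2],0],[1.5,[1.6,0,2.2],0]]'
python3 -c "
from h import *
tilt(('side','top','wrist')); plan(568,181.5,193)"
```

```text
time_s: 12.15
tcp_pos: [564.0, 259.9, 168.5]
tool_rot: [0.67, 0.742, 0.005, 0.0]
wrist_force: [-5.2, 20.5, 27.0]
gripper_width: 20.6
grip_force: 20.4
pts 10567 tilt [(np.float64(5.454487840666535), 70), (np.float64(5.513387119624864), 72), (np.float64(5.554030235382528), 68), (np.float64(5.632752893407595), 74)]
t12.30 tcp [564.  259.5 168.7] head 95.8 shift [-7.79 -0.38 -2.48] yaw 0.000 F [-4.4 20.1 26.2] w 20.7 g 20.6
```

```bash
python3 -m creep '[[1.5,[0,0,-0.8],0],[1.5,[0,0,-1.8],0],[1.5,[0,0,-2.8],0],[1.5,[0,0,-3.8],0],[1.5,[0,0,-5],0],[1.5,[0,0,-5],0],[1.5,[0,0,-5],0]]'
python3 - <<'E'
from h import *
tilt(('side','top','wrist')); plan(568,181.5,193)
c=snap('side','s3')
cv2.imwrite('pics/s3c.png',cv2.resize(c['pixels'][130:350,180:480,::-1],None,fx=2.5,fy=2.5,interpolation=cv2.INTER_CUBIC))
E
```

```text
time_s: 12.88
tcp_pos: [561.8, 256.1, 215.8]
tool_rot: [0.67, 0.743, 0.001, 0.0]
wrist_force: [-0.3, -1.3, -2.9]
gripper_width: 20.3
grip_force: 12.1
pts 14829 tilt [(np.float64(4.043366038597721), 72), (np.float64(4.109700883276837), 74), (np.float64(4.165788116303874), 70), (np.float64(4.225160216054366), 76)]
t13.03 tcp [561.  255.9 214.3] head 95.9 shift [-7.47 -0.07  2.13] yaw 0.000 F [ 0.3  0.4 -2.6] w 20.0 g 12.1
```

View pics/s3c.png

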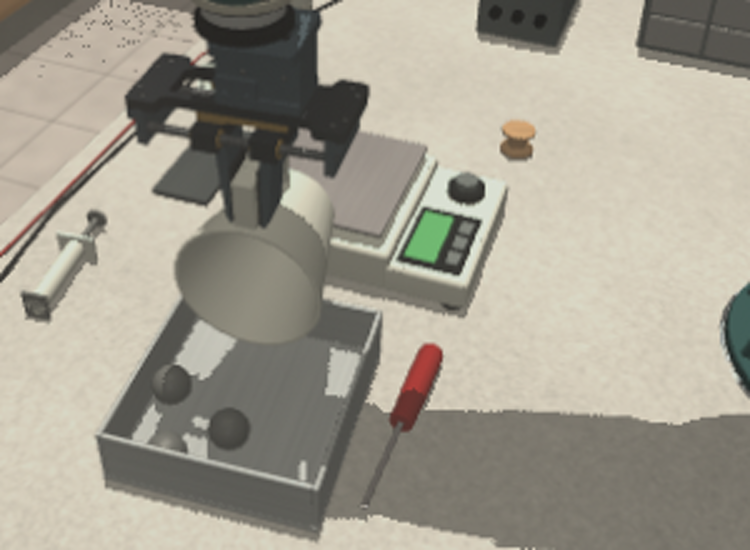

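The crop shows all three balls in the tray at (172,385), (228,428) and (172,443). The jug is empty, still held and tilted. To bring it upright, I'll drag the underside of its foot against the tray wall. First I need a better tilt fit.

```bash
cat >> h.py <<'E'
def fit(cams=('side','top','wrist'),zmin=70,verbose=1):
    from scipy.optimize import minimize
    s=monitor.observe(); R=Ro.from_quat(s['tool_rot']).as_matrix(); g=s['tcp_pos']-R[:,2]*env.pinch_z
    n=-R[:,0]; l=R[:,1]; Q=[]
    for c in cams:
        W=cloud(imaging.read_camera(c)).reshape(-1,3); W=W[np.nan_to_num(W[:,2],nan=-1)>zmin]-g
        k=(np.hypot(W@n,W[:,2])<200)&(abs(W@l)<72)&(W[:,2]<-22); W=W[k]; Q.append(W[::max(1,len(W)//2500)])
    P=np.concatenate(Q); a,b,z=P@n,P@l,P[:,2]
    def cost(q):
        t=np.radians(q[0]); x=a*np.cos(t)+z*np.sin(t)+q[1]; h=-a*np.sin(t)+z*np.cos(t)+q[2]
        r=np.hypot(x,b); ro=45+23*np.clip(h,0,120)/120; dh=np.maximum(np.maximum(-h,h-120),0)
        e=np.minimum(abs(r-ro),abs(r-ro+4)); e=np.where(r<ro,np.minimum(e,np.minimum(abs(h),abs(h-5))),e)
        return np.minimum(np.hypot(e,dh),12).mean()
    m=min((minimize(cost,[t,90,102],method='Nelder-Mead') for t in range(0,121,15)),key=lambda m:m.fun)
    T,gx,gz=m.x; t=np.radians(T)
    f=[(np.cos(t)*(x-gx)-np.sin(t)*(-gz),np.sin(t)*(x-gx)+np.cos(t)*(-gz)+g[2]) for x in(-45,45)]
    print('tilt %.1f gx %.1f gz %.1f err %.2f'%(T,gx,gz,m.fun),'foot low edge n %.0f z %.0f, upper n %.0f z %.0f'%(*f[0],*f[1]),'grip',g.round(0))
E
python3 -c "
from h import *
fit()"
```

```text
tilt 91.8 gx 79.4 gz 91.0 err 0.95 foot low edge n 95 z 112, upper n 92 z 202 grip [561. 256. 233.]
```

```bash
python3 -m creep '[[1.5,[0.8,0,-0.3],0],[1.5,[1.8,0,-0.6],0],[1.5,[2.6,0,-1],0],[1.5,[3,0,-1],0],[1.5,[3,0,-1],0],[1.5,[3,0,-1],0],[1.5,[3,0,-1],0]]' 4.5
python3 -c "
from h import *
fit(); plan(568,181.5,193)"
```

```text
time_s: 13.82
tcp_pos: [558.1, 285.9, 224.8]
tool_rot: [0.67, 0.743, -0.0, -0.0]
wrist_force: [0.8, -0.1, -2.3]
gripper_width: 20.0
grip_force: 5.5
tilt 91.5 gx 79.6 gz 91.1 err 0.94 foot low edge n 94 z 121, upper n 92 z 211 grip [558. 286. 244.]
t13.97 tcp [558.2 285.7 224.8] head 95.9 shift [-10.46  -0.1    3.18] yaw 0.000 F [-0.7  0.3 -1.5] w 19.8 g 5.5
```

```bash
python3 -m creep '[[1.5,[0,0,0],0],[1.5,[0,0,0],0],[1.5,[0,0,0],0],[1.5,[0,0,0],0]]' 3
python3 - <<'E'
from h import *
fit()
c=dict(np.load('pics/s3.npz'))
for u,v in((271,301),(249,284),(249,307)):
    p=world(c,u,v,24); print(p.round(0),'inside wall by',round((p-[568,181.5,0])@[-.103,.995,0]))
E
```

```text
time_s: 14.3
tcp_pos: [558.3, 285.8, 224.9]
tool_rot: [0.67, 0.743, -0.0, 0.0]
wrist_force: [-1.0, -0.4, -1.8]
gripper_width: 20.1
grip_force: 3.0
tilt 79.0 gx 85.8 gz 81.5 err 1.03 foot low edge n 55 z 100, upper n 72 z 188 grip [558. 286. 244.]
[558. 335.  24.] inside wall by 154
[629. 309.  24.] inside wall by 120
[596. 369.  24.] inside wall by 184
```

```bash
python3 -m creep '[[1.5,[0,0,0],0],[1.5,[-0.5,0,1],0],[1.5,[-1.2,0,2.2],0],[1.5,[-2,0,3.5],0],[1.5,[-3,0,4.6],0],[1.5,[-4,0,5.2],0],[1.5,[-5,0,5.4],0],[1.5,[-6,0,5.4],0],[1.5,[-7,0,5.4],0],[1.5,[-8,0,5.4],0],[1.5,[-8,0,5.4],0]]' 9
python3 -c "
from h import *
fit(); plan(568,181.5,193)"
```

```text
time_s: 15.37
tcp_pos: [567.2, 204.8, 171.7]
tool_rot: [0.67, 0.742, 0.0, 0.0]
wrist_force: [-0.9, 0.4, -2.4]
gripper_width: 19.8
grip_force: 9.0
tilt 59.3 gx 91.1 gz 80.9 err 3.10 foot low edge n 0 z 32, upper n 46 z 110 grip [567. 205. 190.]
t15.52 tcp [566.6 206.2 171.1] head 95.9 shift [-2.48 -0.11 -2.19] yaw 0.000 F [ 0.1 -1.2 -1.7] w 19.8 g 9.0
```

```bash
python3 -m creep '[[1.5,[-0.8,0,0],0],[1.5,[-1.8,0,0],0],[1.5,[-2.8,0,0],0],[1.5,[-3.6,0,0],0],[1.5,[-4.4,0,0],0],[1.5,[-5.2,0,0],0],[1.5,[-5.6,0,0],0],[1.5,[-5.6,0,0],0]]' 9
python3 -c "
from h import *
fit(); plan(568,181.5,193)"
```

```text
time_s: 16.18
tcp_pos: [572.3, 149.6, 170.8]
tool_rot: [0.67, 0.742, -0.0, -0.0]
wrist_force: [-0.3, 0.0, -2.6]
gripper_width: 20.3
grip_force: 9.0
tilt 37.8 gx 95.8 gz 77.9 err 5.23 foot low edge n -63 z 42, upper n 8 z 97 grip [572. 150. 190.]
t16.33 tcp [572.2 150.6 170.9] head 95.9 shift [ 3.11 -0.1  -2.21] yaw 0.000 F [-0.4  0.8 -1.8] w 20.1 g 9.0
```

```bash
python3 -m creep '[[1.5,[0,0,0],0],[1.5,[0,0,-1.5],0],[1.5,[0,0,-4],0],[1.5,[0,0,-7],0],[1.5,[0,0,-9.5],0],[1.5,[-1,0,-11],0],[1.5,[-3,0,-11],0],[1.5,[-6,0,-11],0],[1.5,[-9.5,0,-11],0],[1.5,[-13,0,-11],0],[1.5,[-16.5,0,-11],0],[1.5,[-20,0,-11],0]]' 45 && python3 -m creep '[[1.5,[-3.5,0,0],0],[1.5,[-7,0,0],0],[1.5,[-10.5,0,0],0],[1.5,[-14,0,0],0],[1.5,[-17.5,0,0],0],[1.5,[-20,0,0],0],[1.5,[-22,0,0],0],[1.5,[-23,0,0],0],[1.5,[-23.3,0,0],0],[1.5,[-23.3,0,0],0],[1.5,[-23.3,0,0],0]]' 
python3 - <<'E'
from h import *
fit(zmin=15); plan(615,-280,200)
c=snap('wrist','w4')
E
```

```text
time_s: 17.33
tcp_pos: [592.7, -49.6, 281.0]
tool_rot: [0.669, 0.743, -0.0, 0.0]
wrist_force: [0.4, 1.0, -3.2]
gripper_width: 19.8
grip_force: 45.0
time_s: 18.25
tcp_pos: [616.8, -279.0, 280.8]
tool_rot: [0.67, 0.743, 0.0, -0.0]
wrist_force: [0.4, -0.2, -1.9]
gripper_width: 19.9
grip_force: 45.0
tilt 38.2 gx 95.4 gz 75.8 err 0.94 foot low edge n -63 z 153, upper n 7 z 209 grip [ 617. -279.  300.]
t18.40 tcp [ 616.9 -279.   281.1] head 96.0 shift [-0.08 -0.2   8.11] yaw 0.000 F [-0.6 -0.2 -1.9] w 19.7 g 45.0
```

View pics/w4.png

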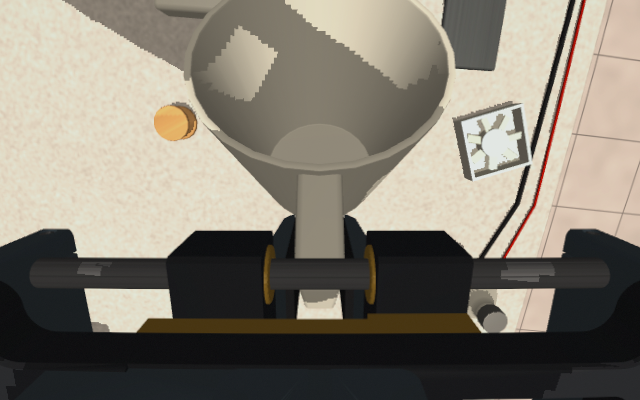

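The wrist view shows the jug empty, held at (320,230) and tilted 38°, with the bobbin at (175,122) clear of it. I'll set the foot edge on the open bench and roll the jug upright.

```bash
python3 -m creep '[[1.5,[0,0,1],0],[1.5,[0,0,3],0],[1.5,[0,0,6],0],[1.5,[0,0,9],0],[1.5,[0,0,12],0],[1.5,[0,0,13.8],0],[1.5,[0,0,14.6],0],[1.5,[0,0,14.8],0],[1.5,[0,0,14.8],0]]' 45 && python3 -m creep '[[1.5,[0,0,0.3],0],[1.5,[-0.3,0,0.6],0],[1.5,[-1.2,0,1],0],[1.5,[-2.2,0,1.6],0],[1.5,[-3.2,0,2.3],0],[1.5,[-4.2,0,3.2],0],[1.5,[-5.2,0,4.1],0],[1.5,[-6,0,5],0],[1.5,[-6.8,0,5.9],0],[1.5,[-7.2,0,6.6],0],[1.5,[-7.5,0,7.1],0],[1.5,[-7.5,0,7.1],0]]' 9
python3 - <<'E'
from h import *
fit(zmin=12,cams=('top','wrist')); plan(615,-280,200)
E
```

```text
time_s: 19.2
tcp_pos: [616.9, -280.0, 133.0]
tool_rot: [0.67, 0.743, 0.0, -0.0]
wrist_force: [-0.2, 0.4, -2.4]
gripper_width: 19.7
grip_force: 45.0
time_s: 20.2
tcp_pos: [623.8, -354.7, 60.3]
tool_rot: [0.67, 0.742, -0.0, -0.001]
wrist_force: [0.0, -0.8, -1.6]
gripper_width: 20.1
grip_force: 9.0
tilt 3.2 gx 96.9 gz 70.3 err 0.62 foot low edge n -138 z 1, upper n -48 z 6 grip [ 624. -355.   79.]
t20.30 tcp [ 623.8 -353.9   61.1] head 95.9 shift [  7.46  -0.13 -13.88] yaw 0.000 F [-0.1  0.1 -2.1] w 19.7 g 9.0
```

```bash
python3 -m creep '[[1.5,[0,0,0.3],0],[3,[0,0,0.3],0],[6,[0,0,0.3],0],[6,[0,0,0.3],0],[6,[0,0,0],0],[6,[0,0,-1],0],[6,[0.4,0,-2.2],0],[6,[0.8,0,-2.2],0]]' && python3 - <<'E'
from h import *
fit(zmin=12,cams=('top','wrist')); plan(615,-280,200)
E
```

```text
time_s: 20.97
tcp_pos: [625.0, -347.3, 87.3]
tool_rot: [0.67, 0.742, 0.0, 0.002]
wrist_force: [0.7, -0.0, 0.6]
gripper_width: 59.9
grip_force: 0.0
tilt -0.5 gx 87.5 gz 95.0 err 0.81 foot low edge n -133 z 12, upper n -43 z 11 grip [ 625. -347.  106.]
t21.07 tcp [ 624.1 -346.3   85.2] head 95.9 shift [  6.68  -0.21 -11.49] yaw 0.000 F [ 0.5  0.  -1.1] w 60.0 g 0.0
```

```bash
python3 -m creep '[[1.5,[0,0,0],0],[1.5,[0,0,0],0],[1.5,[0,0,0],0],[1.5,[0,0,0],0],[1.5,[0,0,0],0],[1.5,[0,0,-1],0],[1.5,[0,0,-3.5],0],[1.5,[0,0,-7],0],[1.5,[0,0,-10],0],[1.5,[0,0,-12],0],[1.5,[0,0,-12],0],[1.5,[0,0,-12],0]]' 45 && python3 - <<'E'
from h import *
fit(zmin=12,cams=('top','wrist')); plan(601.5,-94.5,205)
E
```

```text
time_s: 22.07
tcp_pos: [624.0, -347.0, 205.2]
tool_rot: [0.67, 0.743, 0.0, 0.001]
wrist_force: [-1.1, 1.3, -2.2]
gripper_width: 19.9
grip_force: 45.0
tilt 0.7 gx 84.9 gz 117.9 err 0.88 foot low edge n -128 z 104, upper n -38 z 106 grip [ 624. -347.  224.]
t22.17 tcp [ 622.9 -346.3  202.6] head 95.9 shift [25.27  0.46 -0.21] yaw 0.000 F [-0.4  0.1 -2.6] w 19.6 g 45.0
```

```bash
python3 -m creep '[[1.5,[1,0,0],0],[1.5,[3,0.1,0],0],[1.5,[6,0.1,0],0],[1.5,[9,0.2,0],0],[1.5,[12,0.2,0],0],[1.5,[15,0.3,0],0],[1.5,[18,0.3,0],0],[1.5,[21,0.4,0],0],[1.5,[23.5,0.4,0],0],[1.5,[24.8,0.4,0],0],[1.5,[25.2,0.4,0],0],[1.5,[25.2,0.4,0],0]]' && python3 - <<'E'
from h import *
monitor.observe(); 
c=snap('top','t5'); W=cloud(c)[140:270,250:370].reshape(-1,3)
P=W[(W[:,2]>150)&(np.hypot(W[:,0]-592,W[:,1]+7)<75)]
print('top z pcts',np.percentile(P[:,2],[50,80,90,95,99]).round(1),len(P))
plan(601.5,-94.5,159)
z=np.percentile(P[:,2],90); J=P[abs(P[:,2]-z)<8]
from scipy.optimize import least_squares
print(least_squares(lambda q:np.hypot(J[:,0]-q[0],J[:,1]-q[1])-66,J[:,:2].mean(0),loss='soft_l1',f_scale=2).x)
cv2.imwrite('pics/t5c.png',cv2.resize(c['pixels'][130:290,220:400,::-1],None,fx=3,fy=3))
fit(zmin=85,cams=('side','top','wrist'))
E
```

```text
time_s: 23.17
tcp_pos: [601.3, -94.4, 203.6]
tool_rot: [0.669, 0.743, -0.0, -0.0]
wrist_force: [0.2, -0.3, -1.2]
gripper_width: 19.4
grip_force: 45.0
top z pcts [511.4 558.4 566.7 572.3 584.9] 3126
t23.22 tcp [601.6 -95.4 203.7] head 95.9 shift [0.09 0.01 4.47] yaw 0.000 F [ 0.5  0.1 -1.4] w 19.5 g 45.0
[490.4141305  -75.67226381]
tilt 1.5 gx 86.9 gz 114.5 err 1.06 foot low edge n -129 z 105, upper n -39 z 107 grip [602. -95. 222.]
```

```bash
python3 -m creep '[[1.5,[0.1,0,0.8],0],[1.5,[0.1,0,1.8],0],[1.5,[0.1,0,2.5],0],[1.5,[0.1,0,2.7],0],[1.5,[0.1,0,2.7],0]]' && python3 - <<'E'
from h import *
plan(601.5,-94.5,159)
c=snap('side','s5'); W=cloud(c).reshape(-1,3)
P=W[(np.hypot(W[:,0]-592,W[:,1]+7)<74)&(W[:,2]>76)&(W[:,2]<240)]
print('rim z',np.percentile(P[:,2],[2,10,50,90,98,99.5]).round(1))
cv2.imwrite('pics/s5c.png',cv2.resize(c['pixels'][120:270,240:420,::-1],None,fx=4,fy=4,interpolation=cv2.INTER_CUBIC))
E
```

```text
time_s: 23.78
tcp_pos: [601.3, -94.7, 176.1]
tool_rot: [0.67, 0.742, -0.0, -0.001]
wrist_force: [0.1, 1.2, -1.3]
gripper_width: 19.4
grip_force: 45.0
t23.78 tcp [601.3 -94.7 176.1] head 95.9 shift [0.02 0.03 1.71] yaw 0.000 F [ 0.1  1.2 -1.3] w 19.4 g 45.0
rim z [ 80.2 103.5 160.5 192.8 219.1 234. ]
```

View pics/s5c.png

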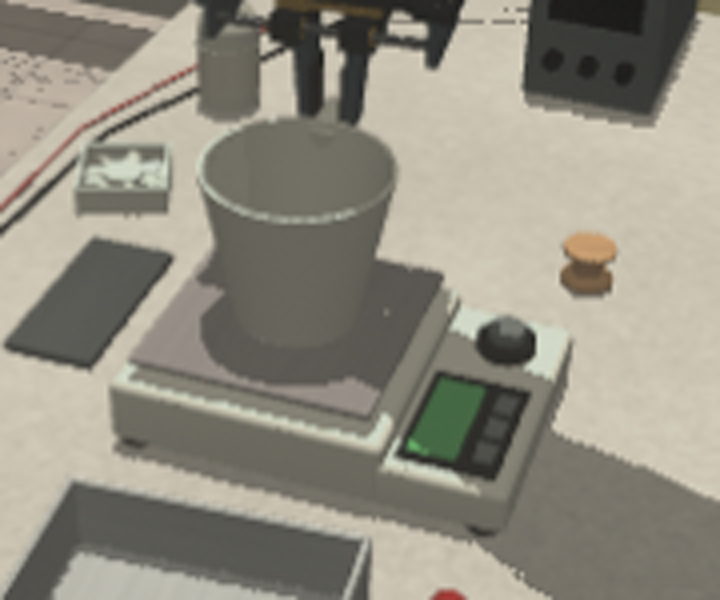

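The crop shows the jug upright over the middle of the pan, with its near rim at (297,219), its foot at (297,347) and the key at (507,340). I'll measure the foot clearance before lowering.

```bash
python3 - <<'E'
from h import *
c=dict(np.load('pics/s5.npz'))
for v in range(172,180): print('rim',v,world(c,314,v).round(1))
for v in range(202,211): print('foot',v,world(c,314,v).round(1))
E
```

```text
rim 172 [611.5 -56.4 128.4]
rim 173 [611.6 -56.9 124.7]
rim 174 [610.  -52.9 124. ]
rim 175 [567.7  53.4 193.6]
rim 176 [568.   52.8 190.1]
rim 177 [567.6  53.7 187.7]
rim 178 [568.3  51.9 183.4]
rim 179 [567.8  53.1 181.2]
foot 202 [573.7  36.9  95.4]
foot 203 [574.8  33.9  89.5]
foot 204 [575.4  32.5  85.1]
foot 205 [575.4  32.3  81.5]
foot 206 [575.   33.3  78.8]
foot 207 [575.4  32.1  74.4]
foot 208 [573.2  37.7  75.5]
foot 209 [573.1  37.9  72.3]
foot 210 [570.3  44.8  74.5]
```

```bash
python3 -m creep '[[1.5,[0,0,0.1],0],[1.5,[0,0,0.2],0],[1.5,[0,0,0.2],0]]' 12 && python3 -m creep '[[1.5,[0,0,0],0],[1.5,[0,0,0.1],0],[1.5,[0,0,0.1],0]]' 4
python3 -c "
from h import *
fit(zmin=82); plan(601.5,-94.5,159)"
```

```text
time_s: 24.08
tcp_pos: [602.1, -94.9, 175.4]
tool_rot: [0.67, 0.743, 0.0, 0.001]
wrist_force: [0.4, -3.3, 3.1]
gripper_width: 19.8
grip_force: 12.0
time_s: 24.33
tcp_pos: [601.8, -94.7, 174.0]
tool_rot: [0.67, 0.743, 0.0, 0.0]
wrist_force: [1.5, -2.1, 1.4]
gripper_width: 19.8
grip_force: 4.0
tilt 0.6 gx 87.5 gz 111.3 err 0.95 foot low edge n -131 z 80, upper n -41 z 81 grip [602. -95. 193.]
t24.48 tcp [601.7 -94.6 174. ] head 95.9 shift [ 0.01 -0.02  1.5 ] yaw 0.000 F [ 1.2 -1.5  1.1] w 20.1 g 4.0
```

Contact is confirmed: the force has turned upward and the jug stands on the pan. Release and retreat upward.

```bash
python3 -m creep '[[2.4,[0,0,0],0],[4,[0,0,0],0],[6,[0,0,0],0],[6,[0,0,0],0],[6,[0,0,-1.5],0],[6,[0,0,-4.5],0],[6,[0,0,-8],0],[6,[0,0,-11],0],[6,[0,0,-12],0],[6,[0,0,-12],0]]' && python3 - <<'E'
from h import *
plan(449.5,-66,290,95.9)
c=snap('side','s6'); W=cloud(c)
for v in (174,175,176,177): print(W[v,314].round(1))
for u,v in ((366,203),(367,200),(367,202),(368,204)): print('key',u,v,W[v,u].round(1))
E
```

```text
time_s: 25.32
tcp_pos: [602.9, -94.8, 296.9]
tool_rot: [0.67, 0.743, 0.001, 0.002]
wrist_force: [0.8, 0.0, -0.0]
gripper_width: 59.9
grip_force: 0.0
t25.32 tcp [602.9 -94.8 296.9] head 95.9 shift [  4.45 -14.96   0.62] yaw 0.000 F [ 0.8  0.  -0. ] w 59.9 g 0.0
[611.4 -56.5 121.6]
[567.5  54.  193.9]
[567.9  53.  190.2]
[567.8  53.2 187.4]
key 366 203 [449.7 -52.8  65.5]
key 367 200 [450.8 -67.   66.2]
key 367 202 [448.6 -59.7  64.6]
key 368 204 [443.8 -53.7  63. ]
```

```bash
python3 -m creep '[[0,[0.4,-1.4,0],0.12],[0,[1.2,-4,0],0.24],[0,[2.1,-7,0],0.36],[0,[3,-10,0],0.48],[0,[3.9,-13,0],0.6],[0,[4.3,-14.4,0],0.72],[0,[4.4,-14.9,0],0.84],[0,[4.4,-14.9,0],0.96],[0,[4.4,-14.9,0],1.08],[0,[4.4,-14.9,0],1.2],[0,[4.4,-14.9,0],1.32],[0,[4.4,-14.9,0],1.44]]' 20 && python3 -m creep '[[0,[0,0,3],0.12],[0,[0,0,6],0.13],[0,[0,0,10],0.13],[0,[0,0,14],0.13],[0,[0,0,17],0.13],[0,[0,0,18.5],0.13],[0,[0,0,18.5],0.13],[0,[0,0,18.5],0.13]]'
python3 - <<'E'
from h import *
plan(449.5,-66,65)
c=snap('wrist','w7'); t=snap('side','s7')
a=cv2.resize(t['pixels'][120:270,260:460,::-1],(800,600),interpolation=cv2.INTER_CUBIC)
cv2.imwrite('pics/s7c.png',np.hstack([cv2.resize(a,(400,300)),cv2.resize(c['pixels'][:,:,::-1],(400,300))]))
E
```

```text
time_s: 26.37
tcp_pos: [448.0, -66.0, 291.9]
tool_rot: [0.994, 0.114, -0.001, -0.0]
wrist_force: [0.2, 0.3, -0.7]
gripper_width: 0.4
grip_force: 0.0
time_s: 27.03
tcp_pos: [447.5, -65.9, 107.6]
tool_rot: [0.999, 0.052, -0.002, -0.0]
wrist_force: [0.7, 0.0, 0.1]
gripper_width: 0.7
grip_force: 0.0
t27.03 tcp [447.5 -65.9 107.6] head 5.9 shift [0.21 0.03 4.26] yaw 0.000 F [0.7 0.  0.1] w 0.7 g 0.0
```

View pics/s7c.png

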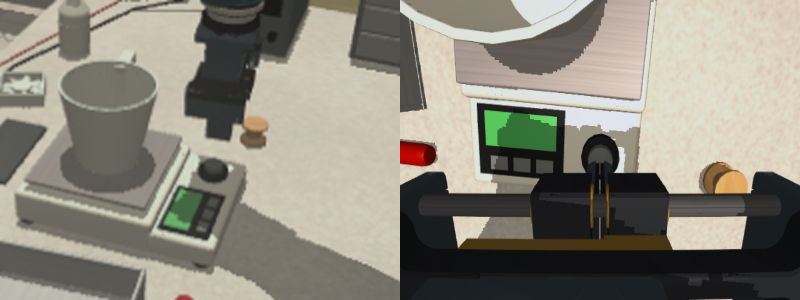

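The picture shows the jug standing on the pan, left at (107,110). On the right, the shut fingers are in line over the black-ringed key at (600,155). Now I'll press it in small steps.

```bash
python3 -m creep '[[0,[0.2,0,1.5],0],[0,[0.2,0,3],0],[0,[0.2,0,3.8],0],[0,[0.2,0,4],0],[0,[0.2,0,4.2],0],[0,[0.2,0,4.2],0]]'; python3 -m creep '[[0,[0,0,0.2],0],[0,[0,0,0.3],0],[0,[0,0,0.3],0]]';  python3 -m creep '[[0,[0,0,0.2],0],[0,[0,0,0.2],0]]'
```

```text
time_s: 27.63
tcp_pos: [451.2, -66.0, 67.5]
tool_rot: [0.999, 0.052, 0.0, 0.0]
wrist_force: [0.2, -0.3, 0.1]
gripper_width: 0.3
grip_force: 0.0
time_s: 27.88
tcp_pos: [451.2, -66.0, 64.2]
tool_rot: [0.999, 0.052, 0.0, 0.0]
wrist_force: [0.5, -0.1, 0.8]
gripper_width: 0.6
grip_force: 0.5
time_s: 28.05
tcp_pos: [451.1, -66.0, 61.9]
tool_rot: [0.999, 0.052, 0.0, 0.0]
wrist_force: [0.7, 0.4, 2.3]
gripper_width: 0.6
grip_force: 1.0
```

```bash
python3 -m creep '[[0,[0,0,0.2],0],[0,[0,0,0.2],0]]'; python3 -m creep '[[0,[0,0,0.2],0],[0,[0,0,0.2],0]]'; python3 -m creep '[[0,[0,0,0.1],0],[0,[0,0,0.2],0],[0,[0,0,0.2],0]]'
```

```text
time_s: 28.22
tcp_pos: [451.1, -66.0, 59.8]
tool_rot: [0.999, 0.052, 0.0, 0.0]
wrist_force: [1.1, 0.1, 3.0]
gripper_width: 0.4
grip_force: 1.5
time_s: 28.38
tcp_pos: [451.2, -66.0, 58.1]
tool_rot: [0.999, 0.052, 0.0, 0.0]
wrist_force: [-2.2, 0.2, 13.6]
gripper_width: 0.2
grip_force: 6.3
time_s: 28.63
tcp_pos: [451.4, -66.1, 57.4]
tool_rot: [0.999, 0.052, -0.0, -0.0]
wrist_force: [-12.8, 2.0, 50.2]
gripper_width: 0.4
grip_force: 25.0
```

Key bottomed out. Lift off.

```bash
python3 -m creep '[[0,[0,0,-0.5],0],[0,[0,0,-1.5],0],[0,[0,0,-3.5],0],[0,[0,0,-7],0],[0,[0,0,-11],0],[0,[0,0,-15],0],[0,[-3,0,-18],0],[0,[-4,0,-20],0],[0,[-4,0,-20],0],[0,[-4,0,-20],0]]'; python3 - <<'E'
from h import *
c=snap('side','s8'); W=cloud(c)
print([W[v,314].round(1) for v in (175,176)],[W[v,u].round(1) for u,v in((367,200),(367,202))])
cv2.imwrite('pics/s8c.png',cv2.resize(c['pixels'][:,:,::-1],(800,500)))
E
```

```text
time_s: 29.47
tcp_pos: [411.1, -70.2, 257.0]
tool_rot: [0.999, 0.052, 0.001, 0.0]
wrist_force: [0.0, 0.3, -0.6]
gripper_width: 0.5
grip_force: 0.0
[array([568. ,  52.8, 193.1]), array([568. ,  52.7, 190. ])] [array([451.7, -71.2,  63.2]), array([449. , -61.4,  63.4])]
```

View pics/s8c.png

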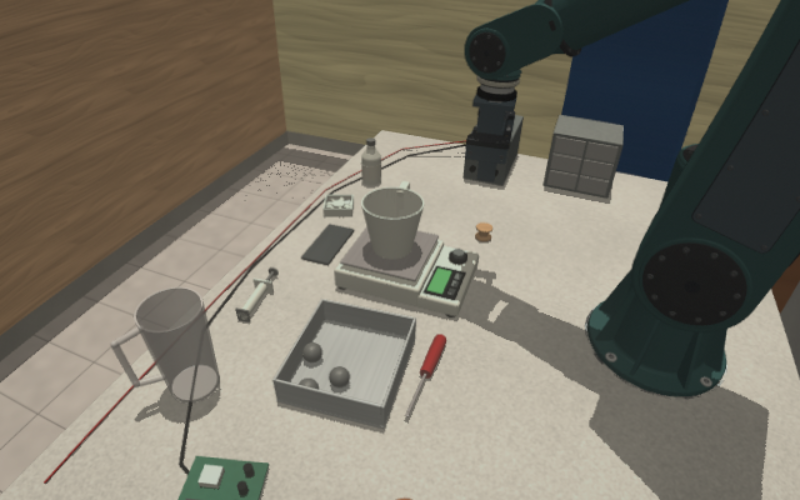

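The final view shows three balls in the tray near (325,370), the jug upright mid-pan at (392,225), the key up at (458,256), the bystanders in place and the robot clear.

```bash
python3 -c "
from workcell import env
print(env.job_done())"
```

```text
the job is handed in; nothing more can be done
None
```

The job is handed in at about 29.5 s: the three balls are in the tray, the empty jug stands on the middle of the pan, and the zero key was pressed fully down and released; at the bottom of that press the fingers peaked at about 50 N, so if the 40 N limit counts fingertip contact, it was exceeded.

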